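# Load the weld kit tray

### The job

Load the weld kit tray from the parts scattered on the bench. First seat the corner bracket flat in the stepped pocket, the way round that it fits, and only then the small lug plate, flat in the gap the bracket leaves in that same pocket; also, whenever you like, slip the thin-walled tube collar right down over the post and seat the rectangular gusseted foot flat in the plain rectangular pocket. Do not disturb the look-alikes (the mirror-image bracket, the thick-walled collar, the round-based foot): leave them where they lie.

Things in the scene. Friction and masses are not known exactly. Their poses are not given: they have to be found in the camera images.
- corner_bracket: Dark steel L plate 8 mm thick with an upright lug: 12 mm thick (y), 30 long (x), top 44 above the underside. Origin: on the underside below the lug's centre, z up. Long arm x -32 to 48, y -14 to 14; short arm x -32 to -4, y 14 to 54 (turns off to the left, +y). Centre of mass 11 mm (y) from the lug's axis. 0.3 kg. Lies flat, lug up, yaw within 0.9 rad of the bench's x. Goes in the kit.
- mirror_bracket: Look-alike, leave it: the mirror image of the corner bracket, same sizes, lug and origin, but its short arm covers y -54 to -14 mm (turns off to the right, -y).
- lug_plate: Dark steel rectangular plate 26 (x) x 36 (y) x 8 mm with an upright lug at its centre: 12 mm thick (x), 28 mm long (y), top 44 mm above the underside. Origin: centre of the underside, z up. 0.15 kg. Lies flat, lug up, yaw within 0.9 rad. Goes in the kit, either way round.
- thin_collar: Thin-walled dark steel tube collar standing on end: outer diameter 54, bore 42, height 36 mm. Origin: centre of the underside, z up along the bore. 0.26 kg. Goes in the kit.
- thick_collar: Look-alike, leave it: thick-walled collar, outer diameter 54 and height 36 mm too, but bore only 20 mm (it cannot pass over the post).
- square_foot: Gusseted foot: dark steel rectangular base plate 66 (x) x 56 (y) x 8 mm with an upright gusset fin, 10 mm thick (y), along x on its centre line; the fin's middle 26 mm stands to 46 mm above the underside, its ends slope down. Origin: centre of the underside, z up. 0.32 kg. Stands upright, yaw within 0.9 rad. Goes in the kit, either way round.
- round_foot: Look-alike, leave it: the same fin (10 mm thick, 46 mm high) on a round base plate 74 mm in diameter, 8 mm thick.
- step_nest: Fixed 100 mm square nest in the kit tray. Origin: centre of its underside, 3 mm over the bench, z up. Floor 5 mm, wall tops 13 mm above origin. Pocket x -44 to 44, y -38 to 38, but a step fills x 24 to 44, y -3 to 38. Bracket: origin at (-8, -21), same x and y directions (arms along the -y and -x walls). Lug plate: origin at (6, 15.5), axes parallel. Few mm of play.
- plain_nest: Fixed 100 mm square nest, origin, floor (5 mm) and wall tops (13 mm) as the step nest, with a plain rectangular pocket x -37 to 37, y -32 to 32 mm. The gusseted foot belongs in it, centred, fin along the nest's x, either way round.
- post_nest: Fixed plate 100 x 100 x 5 mm, origin at the centre of its underside, no walls; at its centre a round steel post, diameter 28 mm, coned at the top, its tip 28 mm above the origin. The thin collar belongs over the post, standing on the plate. The three nests lie side by side in the tray (rim 16 mm above the bench), in any order, with one common yaw (within 0.15 rad).
Not all that is in view belongs to the job. What is shaped like the corner_bracket but blue is not meant.

How it is judged:
By the outcome, as a careful person would: the job done as asked, in the order asked, and still so for the second after the job is handed in, with the robot touching nothing.
It also fails if it takes over 109 s, if anything falls off the work surface, if the arm or the gripper's body presses on something with over 40 N, if the wrist force passes 120 N, or if a joint passes its speed limit or range.

### The arm

A 7-joint arm with a two-finger parallel gripper is mounted at the origin on the work surface. World frame = base frame: x ahead of the robot, y to its left, z up, the work surface at z = 0. Lengths are in m, angles in rad, forces in N, time in s.
With the tool pointing down it reaches from about 0.4 to 0.85 m from the base axis. Payload 10.4 kg.
Tool frame: the origin (TCP) lies between the finger pads; the fingertips stand 11 mm ahead of it and the grasp point (between the pads) lies 8 mm behind it; z points along the fingers, y is the direction in which the jaws open and shut (so a half turn about z gives the same grasp; the last joint's range is limited). The gripper opens to 87 mm and grips with 3 to 60 N. Pads are 19 mm wide; open, the fingers measure 117 mm over their backs; the gripper's body (75 mm by 190 mm) begins 51 mm behind the grasp point.
Start: joints at [-1.331, 0.332, -0.065, 1.46, 0.022, 1.35, -0.088], TCP at [0.162, 0.604, 0.234] pointing down, gripper open.
Joint ranges: [-2.6, 2.6], [-0.5, 2.12], [-1.47, 1.34], [0.16, 2.42], [-1.27, 4.41], [0.06, 2.06], [-2.6, 2.6]. Speed limits (rad/s): [2.22, 2.22, 2.79, 2.79, 3.14, 3.14, 3.14].

### API

Orientations are given as a unit quaternion [x, y, z, w].
In Python, from bench import r, eyes gives the robot as it stands.
- The arm moves only by the shell command python3 -m inch 'ROWS' [FORCE]. ROWS is a JSON object of lists of equal length, an entry for each row: "translation": the shift along the world's x, y, z scaled (see below), a list of three; "rot": the turn, a rotation vector about the world's x, y, z scaled (see below), a list of three; "jaw": the finger opening in mm, from 0 to 87. In form: {"translation": [[tx, ty, tz], ...], "rot": [[ax, ay, az], ...], "jaw": [jaw, ...]}. A call has 1 to 20 rows; each row is the pose to reach, as a shift and turn from the pose measured when the call began; what a row does not reach only later rows make up. The controller multiplies each number of a shift by 100 mm and each number of a turn by 60 degrees. A row lasts 1/10 s, in which the tool goes at most 50 mm and 8.59 degrees, less where a joint would pass 70% of its speed; a pose out of reach is approached as far as the arm can. A call with a number of a shift or a turn outside -1 to 1 is refused whole. A call with a gripper value outside its range is refused whole. The fingers move at their own pace and stop on an object; FORCE is the grip in N (left out, the last holds). Time passes only in rows, so rows that repeat a pose let the fingers close. It gives the time, the measured TCP pose, the force and the opening at its end, in the units of the state.
- r.read_state(): the state, without advancing time (a new reading comes with each control period).
- eyes.camera(name): name is "side" or "top"; returns the picture (384x512x3 uint8, blue, green, red); there is no depth.
- eyes.calibration(name): a dict with "fx", "fy", "cx", "cy" (pixels), "R" (3x3) and "t" (3): a world point X has camera coordinates R X + t. Camera axes: x right, y down, z forward; pixel columns grow to the right and rows downward; lengths in m; the calibration is good to about 2 mm. A picture is of the moment at which its call begins. calibration takes no time and is no camera call.
- r.close_job(): hands the job in, once; it reports no verdict.
The state is a dict: "time": time; "joint_positions": joint angles; "joint_vel": joint speeds; "joint_torque": joint torques, N m; "ee_pos": TCP position; "eef_rot": TCP orientation; "ft_force": force on the tool from outside, world axes, zero at the start; "torque": the same for the moment, N m; "width": finger opening in m.
Only numpy, scipy, OpenCV 4.12 (cv2) and the standard library are available. Lean on these libraries where they do the work, as an engineer would, in place of code of your own. Each camera call takes 0.05 s, during which the arm holds its last target. There are 200 camera calls.

## Working session

There is one attempt and no reset: what is moved stays moved. The work goes in short steps, Python scripts to look and compute and a shell command to move; the robot and the scene stay as the last step left them, time stands still between calls to the robot, and variables do not carry over. Pictures are saved under pics/ and viewed, about 12 in all and at most 16, crops included, and the job is handed in when it is done.

```bash
ls; mkdir -p pics; python3 - <<'E'
from bench import r, eyes
import cv2,numpy as np
for n in("top","side"):
    cv2.imwrite(f"pics/{n}0.png",cv2.resize(eyes.camera(n),(800,600),interpolation=cv2.INTER_CUBIC))
    c=eyes.calibration(n);print(n,c)
    R=np.array(c["R"]);print(-R.T@np.array(c["t"]))
print(r.read_state())
E
```

```text
pics
top {'fx': 400.4284128441649, 'fy': 400.4284128441649, 'cx': 253.15351246388207, 'cy': 183.69332777121943, 'R': array([[ 0.02565448, -0.99965943,  0.00478191],
       [-0.9991268 , -0.02579802, -0.03286497],
       [ 0.03297714, -0.0039346 , -0.99944836]]), 't': array([-0.02873688,  0.55217246,  1.1087116 ])}
[ 0.51586539 -0.01011981  1.12638454]
side {'fx': 427.27088449989986, 'fy': 427.27088449989986, 'cx': 253.20028694360497, 'cy': 194.7596599762606, 'R': array([[ 0.92696138, -0.37470795,  0.01834524],
       [-0.25526048, -0.66579501, -0.70111275],
       [ 0.27492669,  0.64522163, -0.7128144 ]]), 't': array([-0.52337778,  0.17181331,  0.98575419])}
[ 0.257998   -0.71775129  0.83272177]
{'time': 0.1, 'joint_positions': array([-1.33058117,  0.3327718 , -0.06467372,  1.4608178 ,  0.02160544,
        1.34992635, -0.08851314]), 'joint_vel': array([ 5.32412483e-04,  8.10017816e-05,  4.56064985e-04, -2.54454377e-03,
       -4.81928928e-04,  7.23719223e-04, -7.44929437e-04]), 'joint_torque': array([ 1.55916779e-03, -6.24552798e+01,  2.47285247e-02, -3.90718997e+01,
       -6.13423297e-02,  3.66535073e-02,  4.34620540e-05]), 'ee_pos': array([0.16231061, 0.60322171, 0.23287534]), 'eef_rot': array([ 1.31038818e-01,  9.91377048e-01, -6.12274882e-04, -4.56726183e-05]), 'ft_force': array([0.78966293, 1.00913413, 0.22703404]), 'torque': array([-0.07296712, -0.03032712, -0.01581473]), 'width': 0.0868428019681348}
```

View pics/top0.png

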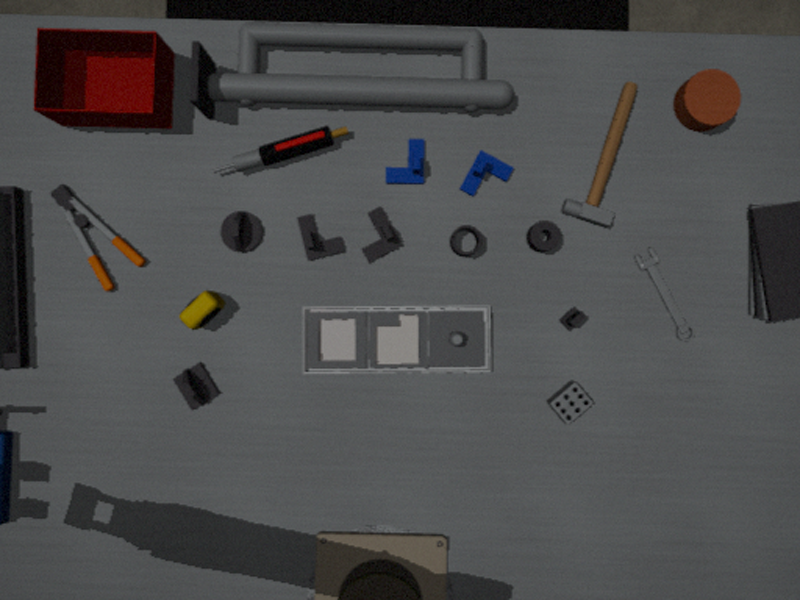

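View pics/side0.png

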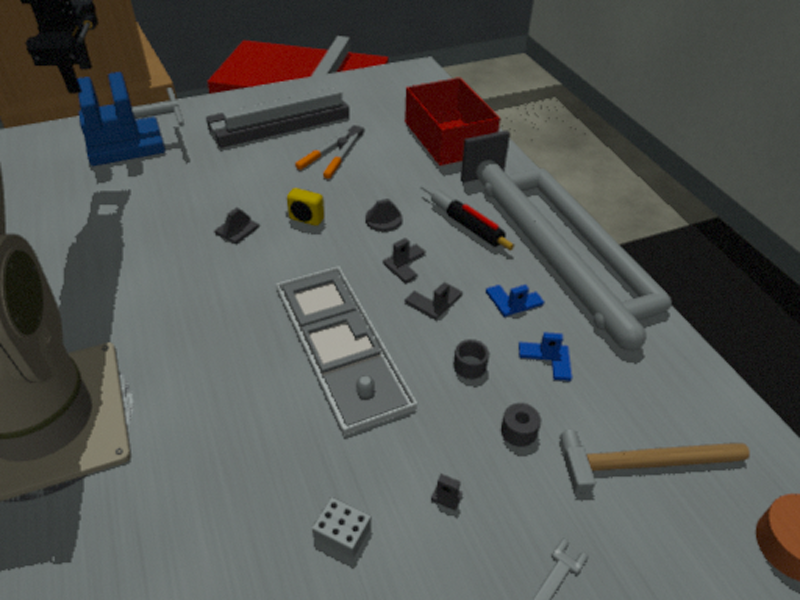

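Candidates in the top view (800x600). Bracket: dark ones at (320,240) and (383,235), blue ones at (408,165) and (487,170). Collar: (467,241) has the wide bore, (544,237) the narrow one. Foot: (197,385) is rectangular, (241,231) round. Lug plate: (573,318), with no rival. The dark L at (383,235) looks like the corner bracket because its short arm turns left. I'll check that in a crop.

```bash
python3 - <<'E'
from bench import r, eyes
import cv2,numpy as np
im=np.mean([eyes.camera("top").astype(float) for _ in range(4)],0)
np.save("top.npy",im); 
np.save("side.npy",np.mean([eyes.camera("side").astype(float) for _ in range(4)],0))
g=np.clip(im*2.2,0,255).astype(np.uint8)
def crop(cx,cy,w,h,s): # viewed px center
    cx,cy=int(cx/1.5625),int(cy/1.5625)
    return cv2.resize(g[cy-h//2:cy+h//2,cx-w//2:cx+w//2],None,fx=s,fy=s,interpolation=cv2.INTER_NEAREST)
a=crop(352,235,80,50,10)
cv2.imwrite("pics/c1.png",a)
b=np.hstack([crop(467,241,40,40,6),crop(573,318,40,40,6),crop(197,385,40,40,6)])
c=crop(398,340,130,50,720/130)
cv2.imwrite("pics/c2.png",np.vstack([b,cv2.resize(c,(720,277))]))
E
```

```text
(no output)
```

View pics/c1.png

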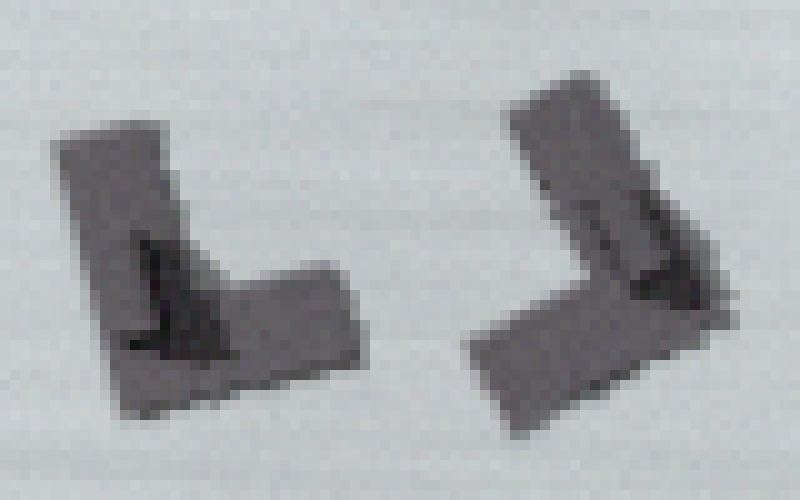

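View pics/c2.png

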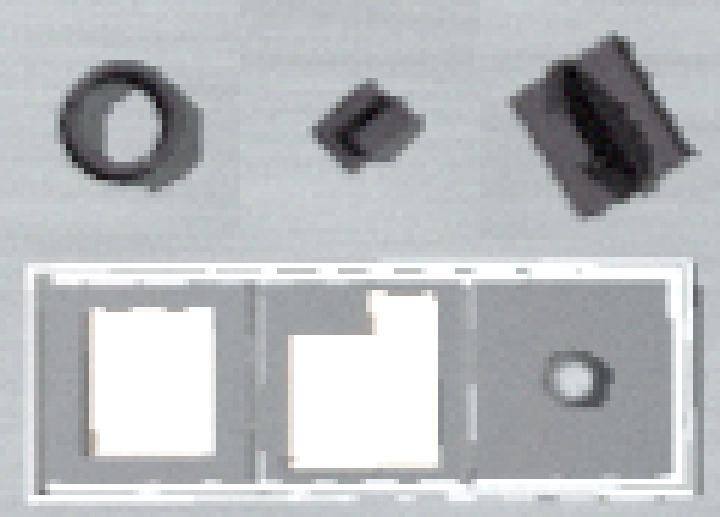

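The close crop confirms it. The right-hand L, with its inner corner near (590,280) in the crop, has its long arm up and its short arm to the left, so it is the corner bracket. The left one is the mirror. The second crop shows the thin collar, lug plate and rectangular foot. The nests in order of falling y are plain, step, post. Next I'll measure them.

```bash
cat > h.py <<'E'
import cv2,numpy as np
from bench import r,eyes
def ray(px,z,n="top"):
    c=eyes.calibration(n);R=np.array(c["R"]);t=np.array(c["t"]);px=np.atleast_2d(px).astype(float)
    d=np.c_[(px[:,0]-c["cx"])/c["fx"],(px[:,1]-c["cy"])/c["fy"],np.ones(len(px))]@R
    o=-R.T@t
    return (o+d*((z-o[2])/d[:,2])[:,None])[:,:2]
def proj(X,n="top"):
    c=eyes.calibration(n);p=np.atleast_2d(X)@np.array(c["R"]).T+c["t"]
    return np.c_[c["fx"]*p[:,0]/p[:,2]+c["cx"],c["fy"]*p[:,1]/p[:,2]+c["cy"]]
def kabsch(m,w):
    m=np.array(m,float)/1000;w=np.array(w);a=m-m.mean(0);b=w-w.mean(0)
    y=np.arctan2((a[:,0]*b[:,1]-a[:,1]*b[:,0]).sum(),(a*b).sum())
    Q=np.array([[np.cos(y),-np.sin(y)],[np.sin(y),np.cos(y)]]);o=w.mean(0)-Q@m.mean(0)
    return o,y,np.linalg.norm(w-(m@Q.T+o),axis=1)*1000
def polys(im,cx,cy,h,lo,hi,eps=1.2,S=8,mn=20):
    x0,y0=int(cx)-h,int(cy)-h;c=im[y0:y0+2*h,x0:x0+2*h].astype(np.float32).mean(2)
    u=cv2.resize(c,None,fx=S,fy=S,interpolation=cv2.INTER_CUBIC)
    m=((u>lo)&(u<hi)).astype(np.uint8);out=[]
    for k in cv2.findContours(m,0,2)[0]:
        if cv2.contourArea(k)>mn*S*S:
            f=lambda q:(q.reshape(-1,2)+.5)/S-.5+[x0,y0]
            out.append((f(cv2.approxPolyDP(k,eps*S,True)),f(k)))
    return out
E
python3 - <<'E'
from h import *
np.set_printoptions(precision=4,suppress=True)
im=np.load("top.npy")
for nm,cx,cy,lo,hi,z in(("br",247,150,-1,65,.008),("foot",126,246,-1,65,.008),("lugp",366,203,-1,65,.008),("coll",299,154,-1,65,.018),("pockP",217,217,125,999,.012),("pockS",255,217,125,999,.012),("post",292,217,-1,62,.016)):
    for p,k in polys(im,cx,cy,25,lo,hi):
        print(nm);print(np.c_[p,ray(p,z)])
for x,y in((366,203),(360,203),(372,205),(126,246),(120,240),(240,140),(303,154),(297,154),(308,157),(330,190)):print(x,y,im[y,x])
E
```

```text
br
[[243.0625 131.9375   0.6973   0.0175]
 [235.1875 136.1875   0.6847   0.0393]
 [243.3125 151.5625   0.6421   0.0153]
 [231.3125 158.8125   0.6209   0.0484]
 [236.0625 168.1875   0.5949   0.0344]
 [257.9375 156.9375   0.6281  -0.026 ]
 [255.6875 149.0625   0.65    -0.0191]]
foot
[[127.9375 231.1875   0.4117   0.33  ]
 [117.8125 235.9375   0.3979   0.3576]
 [110.5625 242.0625   0.3805   0.3771]
 [122.5625 261.8125   0.3268   0.3419]
 [134.6875 257.3125   0.34     0.3087]
 [141.6875 251.0625   0.3578   0.2899]
 [130.8125 233.0625   0.4068   0.3219]]
lugp
[[367.6875 196.0625   0.5264  -0.3355]
 [357.5625 203.9375   0.5037  -0.3075]
 [363.9375 211.3125   0.4836  -0.3257]
 [370.6875 209.3125   0.4897  -0.3445]
 [375.9375 203.8125   0.5054  -0.3589]]
coll
[[295.0625 144.0625   0.6656  -0.1281]
 [287.5625 152.0625   0.6428  -0.1078]
 [289.3125 160.5625   0.6193  -0.1132]
 [293.4375 163.5625   0.6112  -0.1248]
 [302.8125 165.4375   0.6067  -0.151 ]
 [307.8125 163.1875   0.6133  -0.1647]
 [310.9375 159.9375   0.6226  -0.1732]
 [310.9375 152.1875   0.6441  -0.1727]
 [303.8125 145.1875   0.66
[... 1529 characters left out ...]
1875 195.9375   0.5204  -0.085 ]
 [272.9375 198.0625   0.5141  -0.0706]
 [268.5625 195.9375   0.5197  -0.0582]]
post
[[287.3125 212.8125   0.4743  -0.1111]
 [286.3125 217.5625   0.4611  -0.1086]
 [290.1875 221.4375   0.4507  -0.1196]
 [296.8125 221.8125   0.4501  -0.138 ]
 [298.5625 220.0625   0.4551  -0.1427]
 [299.4375 215.1875   0.4686  -0.1448]
 [296.6875 212.5625   0.4756  -0.1371]
 [291.5625 211.3125   0.4787  -0.1228]]
366 203 [11.   8.5  9.5]
360 203 [42.   39.75 40.25]
372 205 [46.   46.   45.75]
126 246 [10.5  10.75  7.25]
120 240 [11.75 11.25  9.5 ]
240 140 [45.25 42.5  43.5 ]
303 154 [90.25 90.75 88.  ]
297 154 [92.75 91.   88.75]
308 157 [48. 49. 46.]
330 190 [88.25 87.75 86.25]
```

```bash
python3 - <<'E'
from h import *
np.set_printoptions(precision=4,suppress=True)
im=np.load("top.npy")
def fit(nm,px,m,z):
    o,y,e=kabsch(m,ray(px,z));print(nm,o,round(y,3),"res mm",e.round(1));return o,y
fit("bracket",[(235.19,136.19),(243.31,151.56),(231.31,158.81),(236.06,168.19)],[(48,14),(-4,14),(-4,54),(-32,54)],.008)
fit("lugp",[(367.69,196.06),(357.56,203.94),(363.94,211.31)],[(13,-18),(13,18),(-13,18)],.008)
fit("foot",[(127.94,231.19),(110.56,242.06),(122.56,261.81),(141.69,251.06)],[(33,-28),(33,28),(-33,28),(-33,-28)],.008)
s=fit("step",[(265.94,202.06),(256.19,201.31),(255.94,208.94),(241.69,209.31),(242.06,232.19),(266.81,231.06)],[(44,-38),(44,-3),(24,-3),(24,38),(-44,38),(-44,-38)],.009)
p=fit("plain",[(225.69,204.06),(205.94,204.56),(207.06,229.56),(226.31,228.94)],[(37,-32),(37,32),(-37,32),(-37,-32)],.009)
# post top bright disc, collar bore
for nm,cx,cy,lo,hi,z,h in(("posttop",293,217,80,999,.029,8),("collring",299,154,-1,33,.036,16)):
    for q,k in polys(im,cx,cy,h,lo,hi,mn=5):
        (c,rad)=cv2.minEnclosingCircle(k.astype(np.float32));
        e=cv2.fitEllipse(k.astype(np.float32));print(nm,c,rad,e,ray(e[0],z))
# tray rim bright contour
for q,k in polys(im,254,217,75,95,999,mn=30):
    b=cv2.minAreaRect(k.astype(np.float32));print("tray",b,[ray(v,.016) for v in [b[0]]])
    bp=cv2.boxPoints(b);print(ray(bp,.016))
# side view tall-tops
print(proj([[.6483,-.0,.044]],"side"))
E
```

```text
bracket [0.651 0.004] 0.527 res mm [1.2 2.  0.5 1.3]
lugp [ 0.5052 -0.3303] 0.711 res mm [0.4 0.7 0.6]
foot [0.3692 0.3347] 0.589 res mm [0.5 1.  2.3 3.2]
step [ 0.46   -0.0205] 0.041 res mm [6.1 2.5 2.2 3.4 3.8 6.2]
plain [0.458  0.0858] 0.06 res mm [5.3 4.8 5.9 5.6]
posttop (292.0, 216.75) 3.1685478687286377 ((292.0230407714844, 216.74163818359375), (5.644989013671875, 6.1671528816223145), 90.02466583251953) [[ 0.4644 -0.1231]]
collring (295.3125, 157.6875) 8.467869758605957 ((297.8247375488281, 154.07192993164062), (18.474565505981445, 18.955411911010742), 96.51752471923828) [[ 0.636  -0.1344]]
collring (298.9375, 152.5) 8.185691833496094 ((297.5348205566406, 154.48452758789062), (15.89872932434082, 17.702611923217773), 18.99442481994629) [[ 0.6348 -0.1336]]
tray ((252.79180908203125, 216.8036346435547), (44.87401580810547, 121.36702728271484), 89.5637435913086) [array([[ 0.4608, -0.0158]])]
[[ 0.5173  0.1542]
 [ 0.5285 -0.182 ]
 [ 0.4045 -0.1855]
 [ 0.3936  0.1495]]
[[282.7677 185.5094]]
```

```bash
python3 -m inch '{"translation":[[0.4,-0.5,0],[0.8,-1,0],[0.8,-1,0]],"rot":[[0,0,0.06],[0,0,0.12],[0,0,0.12]],"jaw":[40,40,40]}' 25
python3 -m inch '{"translation":[[0.4,-0.5,0],[0.8,-1,0],[0.8,-1,0]],"rot":[[0,0,0.06],[0,0,0.12],[0,0,0.12]],"jaw":[40,40,40]}'
```

```text
time: 0.8
ee_pos: [0.2454, 0.5006, 0.2337]
eef_rot: [0.069, 0.998, -0.0, 0.001]
ft_force: [0.9, 1.3, 0.5]
width: 0.0705
time: 1.1
ee_pos: [0.3278, 0.3975, 0.234]
eef_rot: [0.007, 1.0, -0.0, 0.001]
ft_force: [1.9, -0.0, 0.6]
width: 0.0469
```

```bash
python3 -m inch '{"translation":[[0.4,-0.5,0],[0.8,-1,0],[0.8,-1,0]],"rot":[[0,0,0.07],[0,0,0.14],[0,0,0.14]],"jaw":[40,40,40]}'
python3 -m inch '{"translation":[[0.4,-0.5,0],[0.8,-1,0],[0.8,-1,0]],"rot":[[0,0,0.07],[0,0,0.14],[0,0,0.14]],"jaw":[40,40,40]}'
python3 -m inch '{"translation":[[0.4,-0.5,0],[0.8,-1,0],[0.8,-1,0]],"rot":[[0,0,0.07],[0,0,0.14],[0,0,0.14]],"jaw":[40,40,40]}'
python3 -m inch '{"translation":[[0.4,-0.4,-0.4],[0.8,-0.85,-0.8],[0.8,-0.85,-0.8],[0.8,-0.85,-0.8]],"rot":[[0,0,0.05],[0,0,0.1],[0,0,0.1],[0,0,0.1]],"jaw":[40,40,40,40]}'
cat >> h.py <<'E'
def goto(x,y,yaw,z):
    s=r.read_state();p=np.array(s["ee_pos"]);q=s["eef_rot"]
    from scipy.spatial.transform import Rotation as Ro
    M=Ro.from_quat(q).as_matrix();yw=np.arctan2(-M[0,1],M[1,1])
    d=yaw-yw;d=(d+np.pi)%(2*np.pi)-np.pi
    tl=Ro.from_matrix(M@np.diag([1,-1,-1])).as_rotvec() if 0 else M[:,2]
    print("t=%.2f"%s["time"],"pos",p.round(4),"yaw",yw.round(3),"zaxis",tl.round(4),"F",np.round(s["ft_force"],1),"w",round(s["width"],4),"j7",round(s["joint_positions"][6],2))
    print("shift units",((np.array([x,y,z])-p)/.1).round(3),"rot units",round(np.degrees(d)/60,3))
E
python3 -c "
from h import *
goto(.651,.004,.527,.024)
for n in('top','side'):
    cv2.imwrite('pics/b_%s.png'%n,eyes.camera(n))
a=np.clip(cv2.imread('pics/b_top.png')[90:220,180:320]*2.2,0,255);b=np.clip(cv2.imread('pics/b_side.png')[110:250,200:340]*2.2,0,255)
cv2.imwrite('pics/b.png',np.hstack([cv2.resize(a,(400,400)),cv2.resize(b,(400,400))]))"
```

```text
time: 1.4
ee_pos: [0.41, 0.2941, 0.2344]
eef_rot: [-0.066, 0.998, -0.0, 0.002]
ft_force: [0.5, 0.5, -0.1]
width: 0.0404
time: 1.7
ee_pos: [0.4919, 0.1905, 0.2348]
eef_rot: [-0.139, 0.99, -0.0, 0.002]
ft_force: [-0.5, 0.6, 0.6]
width: 0.0403
time: 2.0
ee_pos: [0.5736, 0.0868, 0.2351]
eef_rot: [-0.211, 0.978, -0.001, 0.003]
ft_force: [0.3, -0.7, -0.1]
width: 0.0401
time: 2.4
ee_pos: [0.6532, -0.004, 0.1503]
eef_rot: [-0.259, 0.966, -0.002, -0.001]
ft_force: [-1.2, -0.4, -0.4]
width: 0.0399
t=2.40 pos [ 0.6532 -0.004   0.1503] yaw 0.523 zaxis [-5.e-04 -4.e-03 -1.e+00] F [-1.2 -0.4 -0.4] w 0.0399 j7 2.16
shift units [-0.022  0.08  -1.263] rot units 0.003[ WARN:0@1.951] global loadsave.cpp:1063 imwrite_ Unsupported depth image for selected encoder is fallbacked to CV_8U.
```

View pics/b.png

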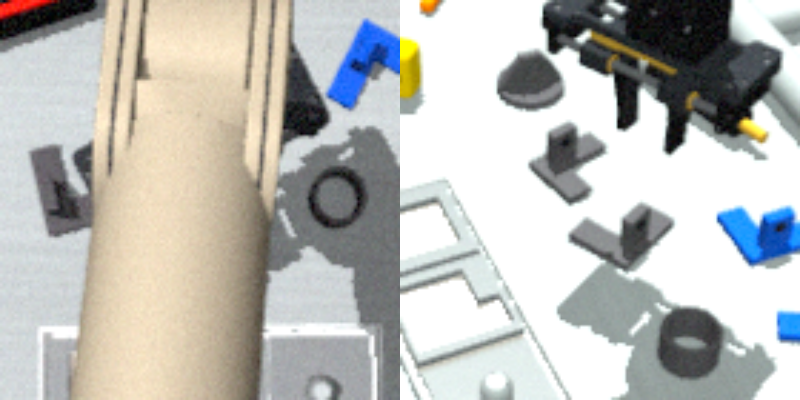

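Both brackets are clear in the side view, and the gripper is above the right-hand one. The lug top is at about side pixel (282.6,184.2). I'll check that against the measured pose, then go down.

```bash
python3 -m inch '{"translation":[[0,0.04,-0.4],[-0.02,0.08,-0.8],[-0.02,0.08,-0.8],[-0.02,0.08,-0.8]],"rot":[[0,0,0],[0,0,0],[0,0,0],[0,0,0]],"jaw":[40,40,40,40]}'
python3 -c "
from h import *
print(proj([.651,.004,.044],'side'), ray([282.6,184.2],.044,'side'))
goto(.651,.004,.527,.024)
p=r.read_state()['ee_pos'];print('tip',proj([p-[0,0,.011]],'side'))
a=cv2.resize(eyes.camera('side')[130:230,230:330],(600,600),interpolation=2);cv2.imwrite('pics/d.png',np.clip(a*1.8,0,255).astype('u1'))"
```

```text
time: 2.9
ee_pos: [0.6516, 0.0103, 0.0759]
eef_rot: [-0.262, 0.965, -0.001, 0.002]
ft_force: [1.0, -0.3, 0.7]
width: 0.0404
[[283.05886269 184.27547755]] [[0.64997918 0.00469909]]
t=2.90 pos [0.6516 0.0103 0.0759] yaw 0.529 zaxis [ 4.4e-03  1.0e-04 -1.0e+00] F [ 1.  -0.3  0.7] w 0.0404 j7 2.16
shift units [-0.006 -0.063 -0.519] rot units -0.002
tip [[282.80610987 176.98122807]]
```

View pics/d.png

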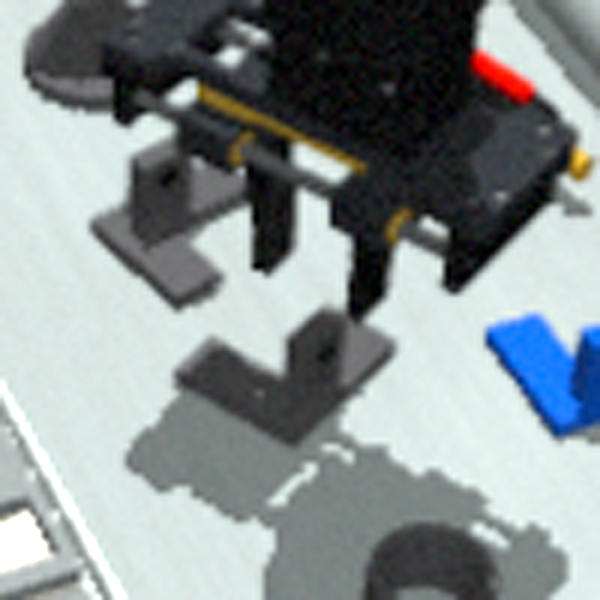

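The side ray puts the lug top at (0.650,0.005), within 1 mm of the top-view fit. Both fingers are above and astride it. I'll go down and grip.

```bash
python3 -m inch '{"translation":[[-0.01,-0.06,-0.1],[-0.01,-0.06,-0.3],[-0.01,-0.06,-0.5],[-0.01,-0.06,-0.52],[-0.01,-0.06,-0.52]],"rot":[[0,0,0],[0,0,0],[0,0,0],[0,0,0],[0,0,0]],"jaw":[40,40,40,40,40]}'
python3 -m inch '{"translation":[[0,0,0],[0,0,0],[0,0,0],[0,0,0],[0,0,0],[0,0,0]],"rot":[[0,0,0],[0,0,0],[0,0,0],[0,0,0],[0,0,0],[0,0,0]],"jaw":[5,5,5,5,5,5]}' 40
python3 -m inch '{"translation":[[0,0,0.2],[0,0,0.4],[0,0,0.7],[0,0,0.7]],"rot":[[0,0,0],[0,0,0],[0,0,0],[0,0,0]],"jaw":[5,5,5,5]}'
python3 -c "
from h import *
th=.033;Q=np.array([[np.cos(th),-np.sin(th)],[np.sin(th),np.cos(th)]])
S=np.array([.4608,-.018]);b=S+Q@[-.008,-.021]
print('bracket tgt',b,'lug tgt',S+Q@[.006,.0155])
goto(b[0],b[1],th,.09)
cv2.imwrite('pics/e0.png',eyes.camera('side'))"
```

```text
time: 3.45
ee_pos: [0.652, 0.0033, 0.026]
eef_rot: [-0.261, 0.965, -0.001, 0.004]
ft_force: [1.3, 0.7, 0.4]
width: 0.04
time: 4.05
ee_pos: [0.652, 0.0041, 0.0263]
eef_rot: [-0.261, 0.965, -0.001, 0.004]
ft_force: [-3.2, 2.1, 4.8]
width: 0.0116
time: 4.45
ee_pos: [0.6541, 0.0035, 0.0999]
eef_rot: [-0.261, 0.965, -0.001, 0.007]
ft_force: [1.2, 1.0, -3.1]
width: 0.0116
bracket tgt [ 0.45349723 -0.03925252] lug tgt [ 0.46628533 -0.00231047]
t=4.45 pos [0.6541 0.0035 0.0999] yaw 0.528 zaxis [ 1.330e-02  9.000e-04 -9.999e-01] F [ 1.2  1.  -3.1] w 0.0116 j7 2.17
shift units [-2.006 -0.427 -0.099] rot units -0.473
```

```bash
python3 -m inch '{"translation":[[-0.3,0,0],[-0.6,-0.1,0],[-1,-0.2,0],[-1,-0.2,0]],"rot":[[0,0.01,-0.1],[0,0.01,-0.2],[0,0.01,-0.24],[0,0.01,-0.24]],"jaw":[5,5,5,5]}'
python3 -m inch '{"translation":[[-0.4,-0.1,0],[-0.7,-0.2,0],[-0.97,-0.22,0],[-0.97,-0.22,0],[-0.97,-0.22,0],[-0.97,-0.22,0]],"rot":[[0,0,-0.1],[0,0,-0.2],[0,0,-0.24],[0,0,-0.24],[0,0,-0.24],[0,0,-0.24]],"jaw":[5,5,5,5,5,5]}'
python3 -c "
from h import *
goto(.4545,-.039,.033,.036)
cv2.imwrite('pics/e1.png',np.clip(1.8*cv2.resize(eyes.camera('side')[160:300,150:290],(600,600),interpolation=2),0,255).astype('u1'))"
```

```text
time: 4.9
ee_pos: [0.5465, -0.0186, 0.0946]
eef_rot: [-0.136, 0.991, 0.0, -0.004]
ft_force: [0.1, -0.2, -3.6]
width: 0.0116
time: 5.5
ee_pos: [0.4499, -0.0404, 0.0943]
eef_rot: [-0.011, 1.0, 0.0, -0.004]
ft_force: [-0.6, 0.1, -3.1]
width: 0.0113
t=5.50 pos [ 0.4499 -0.0404  0.0943] yaw 0.022 zaxis [-8.2e-03  6.0e-04 -1.0e+00] F [-0.6  0.1 -3.1] w 0.0113 j7 1.63
shift units [ 0.046  0.014 -0.583] rot units 0.01
```

View pics/e1.png

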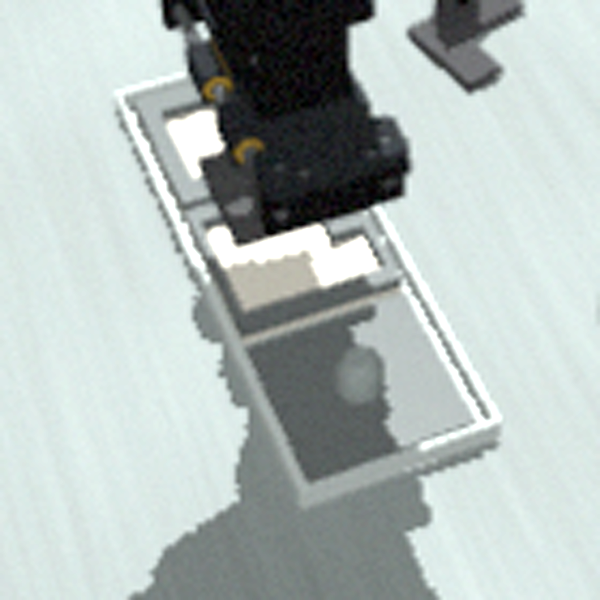

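```bash
python3 -m inch '{"translation":[[0.04,0.01,-0.2],[0.04,0.01,-0.4],[0.04,0.01,-0.42],[0.04,0.01,-0.42]],"rot":[[0,-0.008,0.01],[0,-0.008,0.01],[0,-0.008,0.01],[0,-0.008,0.01]],"jaw":[5,5,5,5]}'
python3 -c "
from h import *
goto(.4545,-.039,.033,.034)
cv2.imwrite('pics/e2.png',np.clip(1.8*cv2.resize(eyes.camera('side')[160:300,150:290],(600,600),interpolation=2),0,255).astype('u1'))"
```

```text
time: 5.95
ee_pos: [0.4539, -0.0397, 0.0521]
eef_rot: [-0.016, 1.0, -0.0, -0.001]
ft_force: [0.1, 0.1, -3.0]
width: 0.0118
t=5.95 pos [ 0.4539 -0.0397  0.0521] yaw 0.033 zaxis [-1.3e-03 -6.0e-04 -1.0e+00] F [ 0.1  0.1 -3. ] w 0.0118 j7 1.69
shift units [ 0.006  0.007 -0.181] rot units 0.0
```

View pics/e2.png

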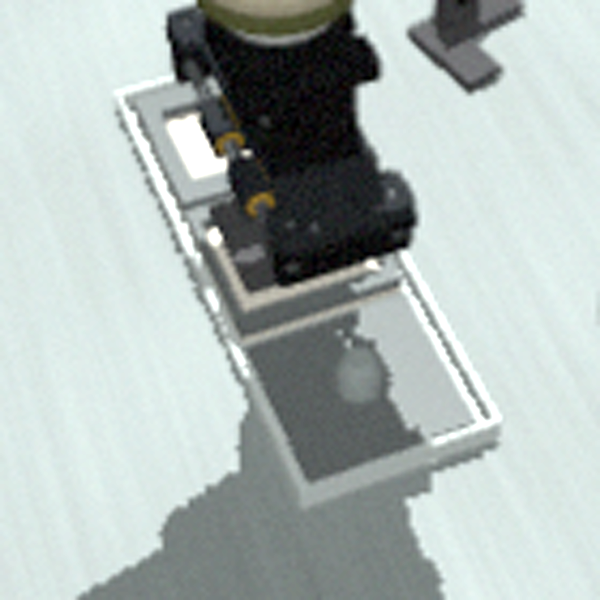

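The bracket is held, with its dark plate at about (245,240) inside the pocket outline. I'll go down gently and watch the force.

```bash
python3 -m inch '{"translation":[[0.01,0.01,-0.05],[0.01,0.01,-0.1],[0.01,0.01,-0.15],[0.01,0.01,-0.18],[0.01,0.01,-0.18]],"rot":[[0,0,0],[0,0,0],[0,0,0],[0,0,0],[0,0,0]],"jaw":[5,5,5,5,5]}'
python3 -c "
from h import *
goto(.4545,-.039,.033,.034)"
```

```text
time: 6.5
ee_pos: [0.4554, -0.0387, 0.0345]
eef_rot: [-0.016, 1.0, -0.0, -0.0]
ft_force: [0.1, -0.4, -4.4]
width: 0.0116
t=6.50 pos [ 0.4554 -0.0387  0.0345] yaw 0.033 zaxis [-2.e-04 -1.e-04 -1.e+00] F [ 0.1 -0.4 -4.4] w 0.0116 j7 1.71
shift units [-0.009 -0.003 -0.005] rot units 0.0
```

No contact with the walls, and the depth is right for the floor. I'll open, lift, and go on to the foot.

```bash
python3 -m inch '{"translation":[[0,0,-0.005],[0,0,-0.005],[0,0,-0.005],[0,0,0.2],[0,0,0.5],[0,0,0.9],[0,0,0.9]],"rot":[[0,0,0],[0,0,0],[0,0,0],[0,0,0],[0,0,0],[0,0,0],[0,0,0]],"jaw":[30,30,30,30,30,30,30]}'
python3 -m inch '{"translation":[[-0.1,0.5,0],[-0.2,0.95,0],[-0.2,0.95,0]],"rot":[[0,0,0.07],[0,0,0.13],[0,0,0.13]],"jaw":[40,40,40]}'
python3 -m inch '{"translation":[[-0.1,0.5,0],[-0.2,0.95,0],[-0.2,0.95,0]],"rot":[[0,0,0.07],[0,0,0.13],[0,0,0.13]],"jaw":[40,40,40]}'
python3 -m inch '{"translation":[[-0.1,0.5,0],[-0.2,0.95,0],[-0.2,0.95,0]],"rot":[[0,0,0.07],[0,0,0.13],[0,0,0.13]],"jaw":[40,40,40]}'
python3 -m inch '{"translation":[[-0.1,0.5,0],[-0.23,0.85,0],[-0.23,0.85,0],[-0.23,0.85,0]],"rot":[[0,0,0.07],[0,0,0.13],[0,0,0.13],[0,0,0.13]],"jaw":[40,40,40,40]}'
python3 - <<'E'
from h import *
np.set_printoptions(precision=4,suppress=True)
goto(.3692,.3347,.589,.026)
im=eyes.camera("top");print("step occupied?")
g=np.clip(im*1.8,0,255).astype('u1')
A=cv2.resize(g[190:245,190:310],(780,358),interpolation=2)
s=np.clip(1.8*eyes.camera("side"),0,255).astype('u1')
cv2.imwrite('pics/f.png',A)
B=cv2.resize(s[90:230,90:290],(780,546));cv2.imwrite('pics/f2.png',B)
# fin top in old side image: dark blob at foot
print(proj([.3692,.3347,.046],'side'),proj([.3692,.3347,.046],'top'))
E
```

```text
time: 7.2
ee_pos: [0.4583, -0.0387, 0.129]
eef_rot: [-0.016, 1.0, 0.001, 0.004]
ft_force: [0.2, -0.6, -0.9]
width: 0.0299
time: 7.5
ee_pos: [0.4371, 0.0618, 0.1289]
eef_rot: [-0.089, 0.996, 0.002, 0.004]
ft_force: [-0.3, -0.0, -0.0]
width: 0.0393
time: 7.8
ee_pos: [0.4156, 0.1623, 0.1287]
eef_rot: [-0.161, 0.987, 0.003, 0.004]
ft_force: [0.3, -0.3, -0.5]
width: 0.0398
time: 8.1
ee_pos: [0.3935, 0.2629, 0.1285]
eef_rot: [-0.232, 0.973, 0.004, 0.004]
ft_force: [-0.2, -0.0, -1.4]
width: 0.0401
time: 8.5
ee_pos: [0.3703, 0.348, 0.1279]
eef_rot: [-0.298, 0.954, 0.004, 0.003]
ft_force: [-0.0, -1.2, 0.0]
width: 0.0399
t=8.50 pos [0.3703 0.348  0.1279] yaw 0.606 zaxis [ 0.0032  0.009  -1.    ] F [-0.  -1.2  0. ] w 0.0399 j7 1.36
shift units [-0.011 -0.133 -1.019] rot units -0.016
step occupied?
[[150.3819 135.0553]] [[121.2565 248.2741]]
```

View pics/f2.png

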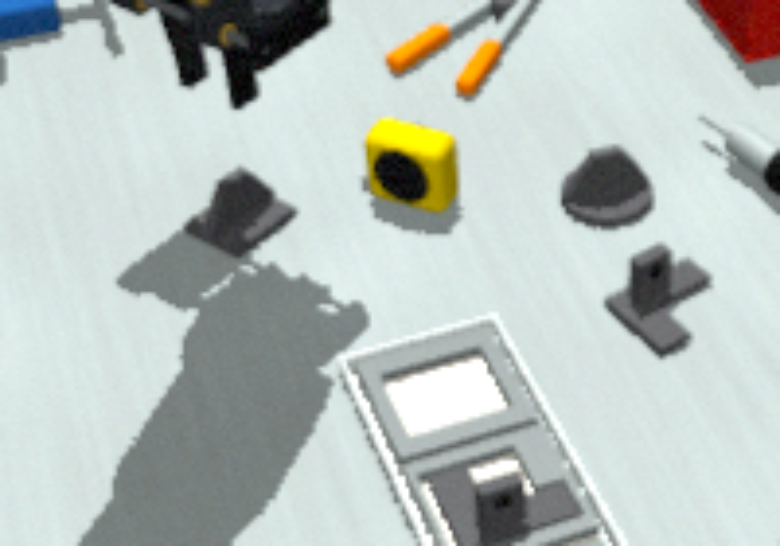

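View pics/f.png

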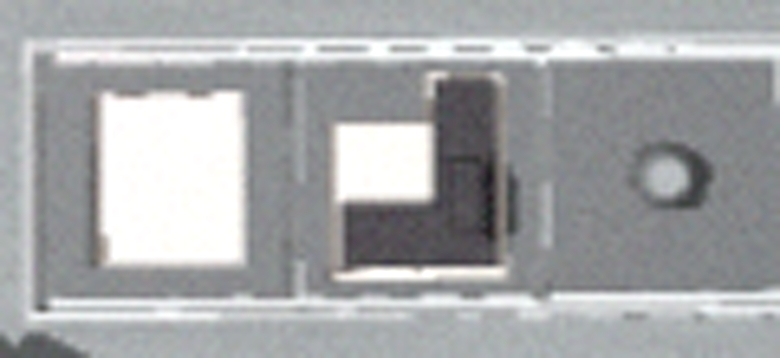

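The bracket lies flat in the step pocket and the gap for the lug plate is free. The fin top in the side view, at about crop (238,172), matches the predicted (236,176). I'll go down onto the foot.

```bash
python3 -m inch '{"translation":[[0,-0.1,-0.2],[-0.01,-0.13,-0.5],[-0.01,-0.13,-0.6],[-0.01,-0.13,-0.6]],"rot":[[0,0,-0.016],[0,0,-0.016],[0,0,-0.016],[0,0,-0.016]],"jaw":[40,40,40,40]}'
python3 -c "
from h import *
goto(.3692,.3347,.589,.027)"
```

```text
time: 9.0
ee_pos: [0.37, 0.3321, 0.0671]
eef_rot: [-0.288, 0.958, 0.003, 0.002]
ft_force: [-0.3, -0.0, 0.4]
width: 0.0398
t=9.00 pos [0.37   0.3321 0.0671] yaw 0.584 zaxis [ 0.0021  0.0068 -1.    ] F [-0.3 -0.   0.4] w 0.0398 j7 1.37
shift units [-0.008  0.026 -0.401] rot units 0.004
```

```bash
python3 -m inch '{"translation":[[0,0.03,-0.1],[-0.01,0.03,-0.3],[-0.01,0.03,-0.4],[-0.01,0.03,-0.4],[-0.01,0.03,-0.4]],"rot":[[-0.006,0,0],[-0.006,0,0],[-0.006,0,0],[-0.006,0,0],[-0.006,0,0]],"jaw":[40,40,40,40,40]}'
python3 -m inch '{"translation":[[0,0,0],[0,0,0],[0,0,0],[0,0,0],[0,0,0],[0,0,0]],"rot":[[0,0,0],[0,0,0],[0,0,0],[0,0,0],[0,0,0],[0,0,0]],"jaw":[3,3,3,3,3,3]}' 40
python3 -c "
from h import *
goto(.3692,.3347,.589,.027)"
python3 -m inch '{"translation":[[0,0,0.2],[0,0,0.4],[0,0,0.7],[0,0,0.7]],"rot":[[0,0,0],[0,0,0],[0,0,0],[0,0,0]],"jaw":[3,3,3,3]}'
python3 -c "
from h import *
goto(.4573,.088,.033,.09)"
```

```text
time: 9.5
ee_pos: [0.3693, 0.3354, 0.0276]
eef_rot: [-0.288, 0.958, -0.0, 0.001]
ft_force: [-0.4, -0.7, -0.3]
width: 0.0403
time: 10.1
ee_pos: [0.3692, 0.336, 0.0279]
eef_rot: [-0.288, 0.958, 0.0, 0.001]
ft_force: [-1.5, 1.9, 3.6]
width: 0.0094
t=10.10 pos [0.3692 0.336  0.0279] yaw 0.585 zaxis [ 0.0024  0.0016 -1.    ] F [-1.5  1.9  3.6] w 0.0094 j7 1.36
shift units [ 0.    -0.013 -0.009] rot units 0.004
time: 10.5
ee_pos: [0.3706, 0.337, 0.1008]
eef_rot: [-0.288, 0.958, 0.001, 0.003]
ft_force: [-0.1, 1.0, -3.1]
width: 0.0096
t=10.50 pos [0.3706 0.337  0.1008] yaw 0.584 zaxis [ 0.0057  0.0048 -1.    ] F [-0.1  1.  -3.1] w 0.0096 j7 1.35
shift units [ 0.867 -2.49  -0.108] rot units -0.527
```

```bash
python3 -m inch '{"translation":[[0.1,-0.3,0],[0.2,-0.6,0],[0.29,-0.83,0],[0.29,-0.83,0]],"rot":[[0,0,-0.08],[0,0,-0.14],[0,0,-0.176],[0,0,-0.176]],"jaw":[3,3,3,3]}'
python3 -m inch '{"translation":[[0.1,-0.3,0],[0.2,-0.6,0],[0.29,-0.83,0],[0.29,-0.83,0]],"rot":[[0,0,-0.08],[0,0,-0.14],[0,0,-0.176],[0,0,-0.176]],"jaw":[3,3,3,3]}'
python3 -m inch '{"translation":[[0.1,-0.3,0],[0.2,-0.6,0],[0.28,-0.81,0],[0.28,-0.81,0],[0.28,-0.81,0],[0.28,-0.81,0]],"rot":[[0,0,-0.08],[0,0,-0.14],[0,0,-0.176],[0,0,-0.176],[0,0,-0.176],[0,0,-0.176]],"jaw":[3,3,3,3,3,3]}'
python3 -c "
from h import *
goto(.4573,.088,.033,.055)"
```

```text
time: 10.9
ee_pos: [0.4007, 0.2494, 0.0997]
eef_rot: [-0.195, 0.981, 0.0, 0.003]
ft_force: [-0.9, -1.1, -2.9]
width: 0.0094
time: 11.3
ee_pos: [0.4308, 0.1629, 0.0993]
eef_rot: [-0.102, 0.995, -0.001, 0.003]
ft_force: [-0.7, 1.3, -3.6]
width: 0.0096
time: 11.9
ee_pos: [0.4585, 0.0831, 0.0991]
eef_rot: [-0.011, 1.0, -0.001, 0.002]
ft_force: [0.3, -0.3, -3.4]
width: 0.0095
t=11.90 pos [0.4585 0.0831 0.0991] yaw 0.021 zaxis [ 0.0048 -0.0016 -1.    ] F [ 0.3 -0.3 -3.4] w 0.0095 j7 1.36
shift units [-0.012  0.049 -0.441] rot units 0.011
```

```bash
python3 -m inch '{"translation":[[-0.01,0.05,-0.2],[-0.01,0.05,-0.4],[-0.01,0.05,-0.44],[-0.01,0.05,-0.44],[-0.01,0.05,-0.44]],"rot":[[0,0,0.01],[0,0,0.01],[0,0,0.01],[0,0,0.01],[0,0,0.01]],"jaw":[3,3,3,3,3]}'
python3 -c "
from h import *
goto(.4573,.088,.033,.036)
a=np.clip(1.8*eyes.camera('side')[130:250,130:270],0,255).astype('u1')
cv2.imwrite('pics/g.png',cv2.resize(a,(700,600),interpolation=2))"
```

```text
time: 12.4
ee_pos: [0.458, 0.0885, 0.0559]
eef_rot: [-0.016, 1.0, -0.001, 0.003]
ft_force: [0.0, -0.7, -3.7]
width: 0.0097
t=12.40 pos [0.458  0.0885 0.0559] yaw 0.032 zaxis [ 0.0055 -0.0012 -1.    ] F [ 0.  -0.7 -3.7] w 0.0097 j7 1.39
shift units [-0.007 -0.005 -0.199] rot units 0.001
```

View pics/g.png

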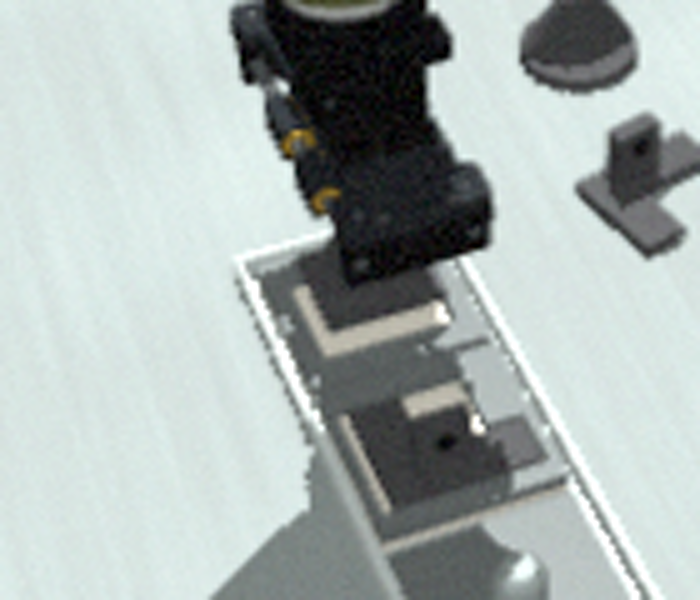

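```bash
python3 -c "
from h import *
th=.033;Q=np.array([[np.cos(th),-np.sin(th)],[np.sin(th),np.cos(th)]])
P=np.array([.4573,.088])
print(((ray([196,196],.028,'side')-P)@Q*1000).round(1), 'expect -33,-28')
# floor visible corner, and post-pocket corner near (383,510): bracket pocket
print(((ray([325/5+130,355/5+130],.008,'side')-P)@Q*1000).round(1), 'floor corner expect -37,-32')
print(((ray([450/5+130,318/5+130],.008,'side')-P)@Q*1000).round(1), 'floor corner expect 37,-32')
"
```

```text
[[-31.8 -26.8]] expect -33,-28
[[-35.4 -24.2]] floor corner expect -37,-32
[[ 35.6 -24.1]] floor corner expect 37,-32
```

The foot corner and the pocket edges agree with the plan to about 1.5 mm; the near floor corner is hidden by the wall, as expected. I'll lower it.

```bash
python3 -m inch '{"translation":[[0,-0.01,-0.05],[-0.01,-0.01,-0.1],[-0.01,-0.01,-0.15],[-0.01,-0.01,-0.2],[-0.01,-0.01,-0.2]],"rot":[[0,0.005,0],[0,0.005,0],[0,0.005,0],[0,0.005,0],[0,0.005,0]],"jaw":[3,3,3,3,3]}'
python3 -c "
from h import *
goto(.4573,.088,.033,.036)"
```

```text
time: 12.95
ee_pos: [0.4571, 0.0874, 0.0357]
eef_rot: [-0.016, 1.0, -0.001, 0.0]
ft_force: [-0.1, -0.9, -3.5]
width: 0.0094
t=12.95 pos [0.4571 0.0874 0.0357] yaw 0.032 zaxis [ 4.0e-04 -1.1e-03 -1.0e+00] F [-0.1 -0.9 -3.5] w 0.0094 j7 1.41
shift units [0.002 0.006 0.003] rot units 0.001
```

```bash
python3 -m inch '{"translation":[[0,0,0],[0,0,0],[0,0,0],[0,0,0.2],[0,0,0.5],[0,0,0.9],[0,0,0.9]],"rot":[[0,0,0],[0,0,0],[0,0,0],[0,0,0],[0,0,0],[0,0,0],[0,0,0]],"jaw":[28,28,28,28,28,28,28]}'
python3 -m inch '{"translation":[[0.3,-0.4,0],[0.6,-0.75,0],[0.6,-0.75,0]],"rot":[[0,0,0],[0,0,0],[0,0,0]],"jaw":[80,80,80]}'
python3 -m inch '{"translation":[[0.3,-0.4,0],[0.6,-0.75,0],[0.6,-0.75,0]],"rot":[[0,0,0],[0,0,0],[0,0,0]],"jaw":[80,80,80]}'
python3 -m inch '{"translation":[[0.3,-0.4,0],[0.56,-0.65,-0.4],[0.56,-0.65,-0.5],[0.56,-0.65,-0.5],[0.56,-0.65,-0.5]],"rot":[[0,0,0],[0,0,0],[0,0,0],[0,0,0],[0,0,0]],"jaw":[80,80,80,80,80]}'
python3 - <<'E'
from h import *
goto(.6355,-.134,.033,.022)
a=np.clip(1.8*cv2.resize(eyes.camera('side')[140:320,190:370],(600,600),interpolation=2),0,255).astype('u1')
cv2.imwrite('pics/i.png',a)
print(proj([.6355,-.134,.036],'side'))
E
```

```text
time: 13.65
ee_pos: [0.46, 0.0881, 0.1304]
eef_rot: [-0.016, 1.0, 0.001, 0.004]
ft_force: [1.2, 0.3, 0.3]
width: 0.0276
time: 13.95
ee_pos: [0.5227, 0.0077, 0.1306]
eef_rot: [-0.013, 1.0, -0.0, 0.005]
ft_force: [-0.1, 0.2, 0.4]
width: 0.0447
time: 14.25
ee_pos: [0.5845, -0.0733, 0.1299]
eef_rot: [-0.01, 1.0, -0.002, 0.005]
ft_force: [-1.0, -0.1, -1.3]
width: 0.0681
time: 14.75
ee_pos: [0.6402, -0.1371, 0.08]
eef_rot: [-0.01, 1.0, -0.002, 0.005]
ft_force: [-1.2, 0.7, 0.5]
width: 0.0796
t=14.75 pos [ 0.6402 -0.1371  0.08  ] yaw 0.02 zaxis [ 0.0103 -0.0037 -0.9999] F [-1.2  0.7  0.5] w 0.0796 j7 1.94
shift units [-0.047  0.031 -0.58 ] rot units 0.012
[[300.71323899 224.74496589]]
```

View pics/i.png

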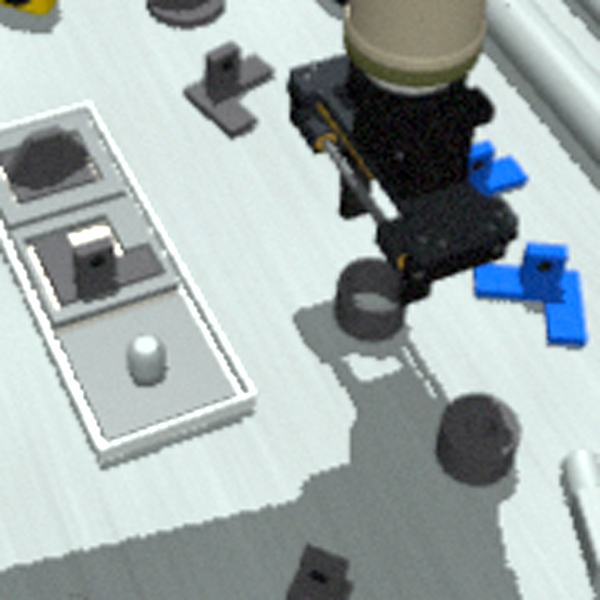

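The foot is seated in the plain pocket. The collar's top centre at (301,225.5) matches the prediction (300.7,224.7). Next I'll grasp it.

```bash
python3 -m inch '{"translation":[[-0.03,0.03,-0.1],[-0.05,0.03,-0.2],[-0.05,0.03,-0.35],[-0.05,0.03,-0.5],[-0.05,0.03,-0.58],[-0.05,0.03,-0.58]],"rot":[[0.003,0.01,0],[0.003,0.01,0],[0.003,0.01,0],[0.003,0.01,0],[0.003,0.01,0],[0.003,0.01,0]],"jaw":[80,80,80,80,80,80]}'
python3 -m inch '{"translation":[[0,0,0],[0,0,0],[0,0,0],[0,0,0],[0,0,0],[0,0,0]],"rot":[[0,0,0],[0,0,0],[0,0,0],[0,0,0],[0,0,0],[0,0,0]],"jaw":[45,45,45,45,45,45]}' 40
python3 -c "
from h import *
goto(.6355,-.134,.033,.022)"
python3 -m inch '{"translation":[[0,0,0.2],[0,0,0.5],[0,0,0.8],[0,0,0.8]],"rot":[[0,0,0],[0,0,0],[0,0,0],[0,0,0]],"jaw":[45,45,45,45]}'
python3 -c "
from h import *
goto(.4643,-.124,.033,.09)"
```

```text
time: 15.4
ee_pos: [0.6345, -0.1338, 0.021]
eef_rot: [-0.01, 1.0, -0.0, -0.001]
ft_force: [-0.3, 0.1, -0.3]
width: 0.0795
time: 16.0
ee_pos: [0.6348, -0.1341, 0.0214]
eef_rot: [-0.01, 1.0, -0.0, -0.0]
ft_force: [0.3, -1.5, 3.0]
width: 0.0533
t=16.00 pos [ 0.6348 -0.1341  0.0214] yaw 0.021 zaxis [-6.e-04 -6.e-04 -1.e+00] F [ 0.3 -1.5  3. ] w 0.0533 j7 1.96
shift units [0.007 0.001 0.006] rot units 0.012
time: 16.4
ee_pos: [0.6368, -0.1346, 0.1054]
eef_rot: [-0.01, 1.0, -0.001, 0.003]
ft_force: [1.1, -0.6, -2.5]
width: 0.0533
t=16.40 pos [ 0.6368 -0.1346  0.1054] yaw 0.021 zaxis [ 0.0052 -0.0011 -1.    ] F [ 1.1 -0.6 -2.5] w 0.0533 j7 1.93
shift units [-1.725  0.106 -0.154] rot units 0.012
```

```bash
python3 -m inch '{"translation":[[-0.3,0,0],[-0.6,0.03,0],[-0.88,0.05,0],[-0.88,0.05,0]],"rot":[[0,0,0],[0,0,0],[0,0,0],[0,0,0]],"jaw":[45,45,45,45]}'
python3 -m inch '{"translation":[[-0.3,0,0],[-0.6,0.03,0],[-0.82,0.05,-0.15],[-0.82,0.05,-0.2],[-0.82,0.05,-0.2]],"rot":[[0,0,0.01],[0,0,0.01],[0,0,0.01],[0,0,0.01],[0,0,0.01]],"jaw":[45,45,45,45,45]}'
python3 -c "
from h import *
goto(.4643,-.124,.033,.0294)"
```

```text
time: 16.8
ee_pos: [0.5447, -0.1294, 0.1038]
eef_rot: [-0.01, 1.0, 0.0, 0.0]
ft_force: [0.9, 0.7, -3.2]
width: 0.053
time: 17.3
ee_pos: [0.4623, -0.124, 0.0829]
eef_rot: [-0.015, 1.0, 0.0, -0.0]
ft_force: [-0.2, -0.2, -2.7]
width: 0.0532
t=17.30 pos [ 0.4623 -0.124   0.0829] yaw 0.03 zaxis [-4.e-04  8.e-04 -1.e+00] F [-0.2 -0.2 -2.7] w 0.0532 j7 1.87
shift units [ 0.02   0.    -0.535] rot units 0.003
```

Underside is now at about 61 mm. I'll lower it in two stages with a force check.

```bash
python3 -m inch '{"translation":[[0.02,0,-0.1],[0.02,0,-0.2],[0.02,0,-0.3],[0.02,0,-0.35],[0.02,0,-0.35]],"rot":[[0,0,0],[0,0,0],[0,0,0],[0,0,0],[0,0,0]],"jaw":[45,45,45,45,45]}'
python3 -m inch '{"translation":[[0,0,-0.05],[0,0,-0.1],[0,0,-0.15],[0,0,-0.18],[0,0,-0.18]],"rot":[[0,0,0],[0,0,0],[0,0,0],[0,0,0],[0,0,0]],"jaw":[45,45,45,45,45]}'
python3 -c "
from h import *
goto(.4643,-.124,.033,.0294)"
```

```text
time: 17.8
ee_pos: [0.4637, -0.1241, 0.0469]
eef_rot: [-0.015, 1.0, 0.0, -0.001]
ft_force: [-0.1, -0.2, -2.1]
width: 0.0532
time: 18.3
ee_pos: [0.4636, -0.124, 0.0293]
eef_rot: [-0.015, 1.0, 0.001, -0.001]
ft_force: [-5.9, 1.5, 8.1]
width: 0.053
t=18.30 pos [ 0.4636 -0.124   0.0293] yaw 0.03 zaxis [-0.003   0.0013 -1.    ] F [-5.9  1.5  8.1] w 0.053 j7 1.94
shift units [ 0.007 -0.     0.001] rot units 0.003
```

The collar is on the plate; the reading rose to 8 N at the floor. I'll release and go to the lug plate. Its jaws must close along its x, so the tool yaw is 0.711-1.571 = -0.86.

```bash
python3 -m inch '{"translation":[[0,0,0],[0,0,0],[0,0,0],[0,0,0.2],[0,0,0.5],[0,0,0.9],[0,0,0.9]],"rot":[[0,0,0],[0,0,0],[0,0,0],[0,0,0],[0,0,0],[0,0,0],[0,0,0]],"jaw":[68,68,68,68,68,68,68]}'
python3 -m inch '{"translation":[[0.1,-0.3,0],[0.2,-0.7,0],[0.2,-0.7,0],[0.2,-0.7,0]],"rot":[[0,0,-0.1],[0,0,-0.2],[0,0,-0.3],[0,0,-0.4]],"jaw":[40,40,40,40]}'
python3 -m inch '{"translation":[[0.1,-0.3,0],[0.2,-0.7,0],[0.2,-0.7,0],[0.2,-0.7,0]],"rot":[[0,0,-0.1],[0,0,-0.2],[0,0,-0.3],[0,0,-0.4]],"jaw":[40,40,40,40]}'
python3 -m inch '{"translation":[[0,-0.3,0],[0,-0.6,0],[0,-0.6,-0.3],[0,-0.6,-0.4],[0,-0.6,-0.4]],"rot":[[0,0,-0.05],[0,0,-0.05],[0,0,-0.05],[0,0,-0.05],[0,0,-0.05]],"jaw":[40,40,40,40,40]}'
python3 - <<'E'
from h import *
goto(.5052,-.3303,-.86,.026)
A=np.clip(1.8*eyes.camera('side')[220:350,200:340],0,255).astype('u1')
T=np.clip(1.8*eyes.camera('top')[185:250,190:310],0,255).astype('u1')
cv2.imwrite('pics/k.png',np.hstack([cv2.resize(A,(400,371),interpolation=2),cv2.resize(T,(400,371),interpolation=2)]))
print((proj([.5052,-.3303,.044],'side')-[200,220])*400/140)
E
```

```text
time: 19.0
ee_pos: [0.4664, -0.1246, 0.1237]
eef_rot: [-0.015, 1.0, 0.001, 0.002]
ft_force: [0.4, 0.3, -0.1]
width: 0.0678
time: 19.4
ee_pos: [0.4862, -0.1961, 0.1232]
eef_rot: [0.197, 0.98, -0.0, 0.002]
ft_force: [0.0, 0.4, -0.2]
width: 0.0443
time: 19.8
ee_pos: [0.5058, -0.2677, 0.1225]
eef_rot: [0.399, 0.917, -0.001, 0.002]
ft_force: [0.2, 1.0, 0.0]
width: 0.0399
time: 20.3
ee_pos: [0.5049, -0.3265, 0.0806]
eef_rot: [0.423, 0.906, -0.001, 0.0]
ft_force: [0.0, 0.9, 0.0]
width: 0.0401
t=20.30 pos [ 0.5049 -0.3265  0.0806] yaw -0.873 zaxis [-9.0e-04 -2.8e-03 -1.0e+00] F [0.  0.9 0. ] w 0.0401 j7 1.49
shift units [ 0.003 -0.038 -0.546] rot units 0.013
[[248.39088531 249.55167434]]
```

View pics/k.png

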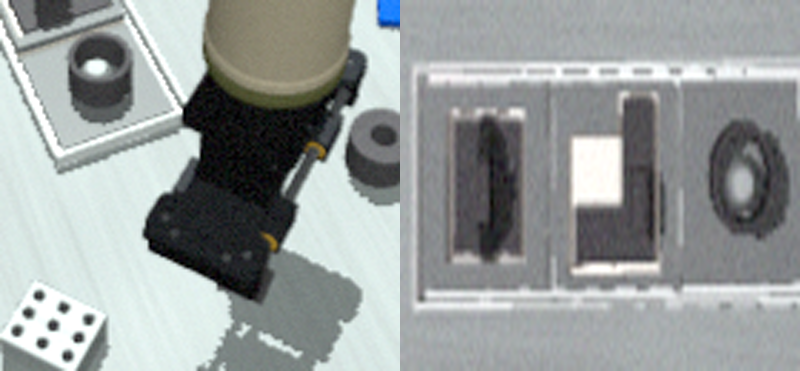

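The collar, foot and bracket are all seated. The lug itself is hidden by the gripper, but in the first side picture its top at (286,308) agrees with the projected (287,307). I'll go down.

```bash
python3 -m inch '{"translation":[[0,-0.04,-0.1],[0,-0.04,-0.2],[0,-0.04,-0.35],[0,-0.04,-0.5],[0,-0.04,-0.55],[0,-0.04,-0.55]],"rot":[[0,0,0.01],[0,0,0.01],[0,0,0.01],[0,0,0.01],[0,0,0.01],[0,0,0.01]],"jaw":[40,40,40,40,40,40]}'
python3 -m inch '{"translation":[[0,0,0],[0,0,0],[0,0,0],[0,0,0],[0,0,0],[0,0,0]],"rot":[[0,0,0],[0,0,0],[0,0,0],[0,0,0],[0,0,0],[0,0,0]],"jaw":[5,5,5,5,5,5]}' 40
python3 -c "
from h import *
goto(.5052,-.3303,-.86,.026)"
python3 -m inch '{"translation":[[0,0,0.2],[0,0,0.5],[0,0,0.9],[0,0,0.9]],"rot":[[0,0,0],[0,0,0],[0,0,0],[0,0,0]],"jaw":[5,5,5,5]}'
python3 -c "
from h import *
goto(.4663,-.0023,-1.538,.09)"
```

```text
time: 21.0
ee_pos: [0.5055, -0.3308, 0.0266]
eef_rot: [0.418, 0.908, -0.001, 0.001]
ft_force: [1.0, -0.6, 0.7]
width: 0.04
time: 21.6
ee_pos: [0.5056, -0.3308, 0.0269]
eef_rot: [0.418, 0.908, -0.001, 0.001]
ft_force: [-1.1, 0.4, 2.1]
width: 0.0114
t=21.60 pos [ 0.5056 -0.3308  0.0269] yaw -0.863 zaxis [ 9.0e-04 -3.6e-03 -1.0e+00] F [-1.1  0.4  2.1] w 0.0114 j7 1.54
shift units [-0.004  0.005 -0.009] rot units 0.002
time: 22.0
ee_pos: [0.5076, -0.3326, 0.1217]
eef_rot: [0.418, 0.908, -0.001, 0.005]
ft_force: [0.9, -0.5, -1.5]
width: 0.0117
t=22.00 pos [ 0.5076 -0.3326  0.1217] yaw -0.863 zaxis [ 0.0073 -0.0066 -1.    ] F [ 0.9 -0.5 -1.5] w 0.0117 j7 1.48
shift units [-0.413  3.303 -0.317] rot units -0.645
```

```bash
python3 -m inch '{"translation":[[-0.03,0.3,0],[-0.07,0.6,0],[-0.1,0.83,0],[-0.1,0.83,0]],"rot":[[0,0,-0.06],[0,0,-0.12],[0,0,-0.16],[0,0,-0.16]],"jaw":[5,5,5,5]}'
python3 -m inch '{"translation":[[-0.03,0.3,0],[-0.07,0.6,0],[-0.1,0.83,0],[-0.1,0.83,0]],"rot":[[0,0,-0.06],[0,0,-0.12],[0,0,-0.16],[0,0,-0.16]],"jaw":[5,5,5,5]}'
python3 -m inch '{"translation":[[-0.03,0.3,0],[-0.07,0.6,0],[-0.1,0.83,0],[-0.1,0.83,0]],"rot":[[0,0,-0.06],[0,0,-0.12],[0,0,-0.16],[0,0,-0.16]],"jaw":[5,5,5,5]}'
python3 -m inch '{"translation":[[-0.03,0.3,0],[-0.07,0.6,0],[-0.1,0.78,-0.2],[-0.1,0.78,-0.3],[-0.1,0.78,-0.3]],"rot":[[0,0,-0.06],[0,0,-0.12],[0,0,-0.16],[0,0,-0.16],[0,0,-0.16]],"jaw":[5,5,5,5,5]}'
python3 -c "
from h import *
print('gap centre',ray([249.1,214.8],.012))
goto(.4663,-.0023,-1.538,.055)"
```

```text
time: 22.4
ee_pos: [0.4977, -0.2457, 0.1206]
eef_rot: [0.492, 0.871, -0.001, 0.003]
ft_force: [0.6, -0.8, -1.4]
width: 0.0116
time: 22.8
ee_pos: [0.4875, -0.1596, 0.1199]
eef_rot: [0.561, 0.828, -0.001, 0.002]
ft_force: [-0.3, -0.3, -1.5]
width: 0.012
time: 23.2
ee_pos: [0.4774, -0.0743, 0.1195]
eef_rot: [0.627, 0.779, -0.001, 0.002]
ft_force: [-0.3, 0.4, -2.4]
width: 0.0115
time: 23.7
ee_pos: [0.4667, 0.0022, 0.0883]
eef_rot: [0.69, 0.724, -0.002, 0.002]
ft_force: [-1.0, -0.6, -1.9]
width: 0.0116
gap centre [[ 0.46593388 -0.0054703 ]]
t=23.70 pos [0.4667 0.0022 0.0883] yaw -1.523 zaxis [-9.0e-04 -5.6e-03 -1.0e+00] F [-1.  -0.6 -1.9] w 0.0116 j7 0.07
shift units [-0.004 -0.045 -0.333] rot units -0.014
```

```bash
python3 -m inch '{"translation":[[0,-0.05,-0.1],[0,-0.05,-0.2],[0,-0.05,-0.33],[0,-0.05,-0.33],[0,-0.05,-0.33]],"rot":[[0.005,0,-0.014],[0.005,0,-0.014],[0.005,0,-0.014],[0.005,0,-0.014],[0.005,0,-0.014]],"jaw":[5,5,5,5,5]}'
python3 -c "
from h import *
goto(.4668,-.003,-1.538,.035)
a=np.clip(1.8*eyes.camera('side')[170:270,150:270],0,255).astype('u1')
cv2.imwrite('pics/l.png',cv2.resize(a,(720,600),interpolation=2))"
```

```text
time: 24.2
ee_pos: [0.4665, -0.0032, 0.0549]
eef_rot: [0.696, 0.718, -0.001, -0.0]
ft_force: [0.3, -0.5, -1.3]
width: 0.0114
t=24.20 pos [ 0.4665 -0.0032  0.0549] yaw -1.538 zaxis [-0.0018 -0.0011 -1.    ] F [ 0.3 -0.5 -1.3] w 0.0114 j7 0.13
shift units [ 0.003  0.002 -0.199] rot units 0.0
```

View pics/l.png

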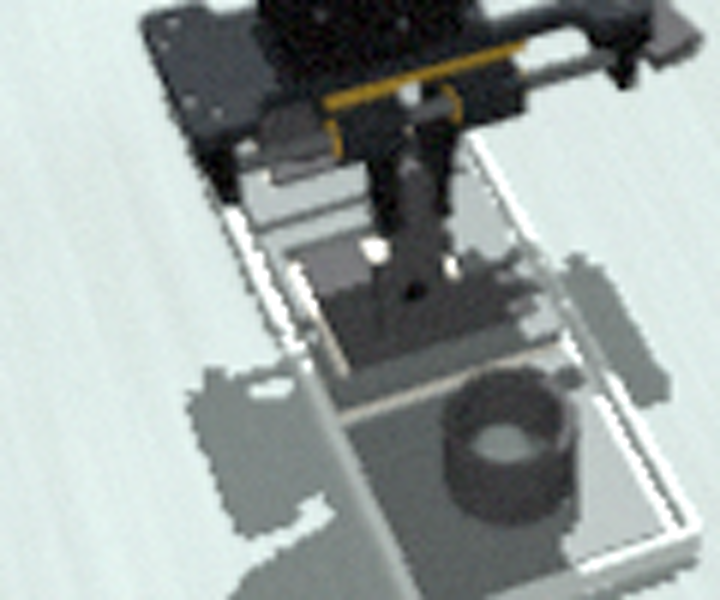

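The plate hangs over the gap, with light visible on both sides at (375,250) and (450,265). I'll lower it slowly.

```bash
python3 -m inch '{"translation":[[0,0,-0.05],[0,0,-0.1],[0,0,-0.15],[0,0,-0.2],[0,0,-0.2]],"rot":[[0,0,0],[0,0,0],[0,0,0],[0,0,0],[0,0,0]],"jaw":[5,5,5,5,5]}'
python3 -c "
from h import *
goto(.4668,-.003,-1.538,.035)"
```

```text
time: 24.75
ee_pos: [0.4668, -0.003, 0.0349]
eef_rot: [0.695, 0.719, -0.001, -0.0]
ft_force: [-0.2, -0.7, -1.5]
width: 0.0118
t=24.75 pos [ 0.4668 -0.003   0.0349] yaw -1.538 zaxis [-1.5e-03 -8.0e-04 -1.0e+00] F [-0.2 -0.7 -1.5] w 0.0118 j7 0.17
shift units [0.    0.    0.001] rot units 0.0
```

```bash
python3 -m inch '{"translation":[[0,0,0],[0,0,0],[0,0,0],[0,0,0.2],[0,0,0.5],[0,0,0.9],[0,0,0.9]],"rot":[[0,0,0],[0,0,0],[0,0,0],[0,0,0],[0,0,0],[0,0,0],[0,0,0]],"jaw":[26,26,26,26,26,26,26]}'
python3 -m inch '{"translation":[[0,0.3,0.2],[0,0.7,0.5],[0,1,0.8],[0,1,0.8]],"rot":[[0,0,0],[0,0,0],[0,0,0],[0,0,0]],"jaw":[26,26,26,26]}'
python3 -m inch '{"translation":[[0,0.4,0],[0,0.8,0],[0,1,0],[0,1,0]],"rot":[[0,0,0],[0,0,0],[0,0,0],[0,0,0]],"jaw":[26,26,26,26]}'
python3 -m inch '{"translation":[[0,0.4,0],[0,0.8,0],[0,1,0],[0,1,0]],"rot":[[0,0,0],[0,0,0],[0,0,0],[0,0,0]],"jaw":[26,26,26,26]}'
python3 -c "
from h import *
A=np.clip(1.8*eyes.camera('side')[130:290,130:310],0,255).astype('u1')
t=eyes.camera('top');T=np.clip(1.8*t[115:250,190:325],0,255).astype('u1')
cv2.imwrite('pics/m.png',np.hstack([cv2.resize(A,(400,400),interpolation=2),cv2.resize(T,(400,400),interpolation=2)]))
d=np.abs(t.astype(float)-np.load('top.npy')).mean(2)
for n,x,y,h in(('mirror',206,151,16),('thick',348,152,14),('round',154,148,15)):print(n,d[y-h:y+h,x-h:x+h].mean().round(1))"
```

```text
time: 25.45
ee_pos: [0.4694, -0.003, 0.1291]
eef_rot: [0.696, 0.718, 0.002, 0.001]
ft_force: [-0.2, 1.1, -0.2]
width: 0.026
time: 25.85
ee_pos: [0.4707, 0.102, 0.2122]
eef_rot: [0.693, 0.721, 0.005, 0.002]
ft_force: [0.3, -0.3, -0.8]
width: 0.0261
time: 26.25
ee_pos: [0.47, 0.2043, 0.2112]
eef_rot: [0.692, 0.722, 0.005, 0.002]
ft_force: [-1.2, 0.9, -0.0]
width: 0.0258
time: 26.65
ee_pos: [0.4696, 0.3057, 0.2103]
eef_rot: [0.691, 0.723, 0.004, 0.002]
ft_force: [-0.1, -0.3, -0.3]
width: 0.0259
mirror 6.9
thick 6.6
round 6.2
```

View pics/m.png

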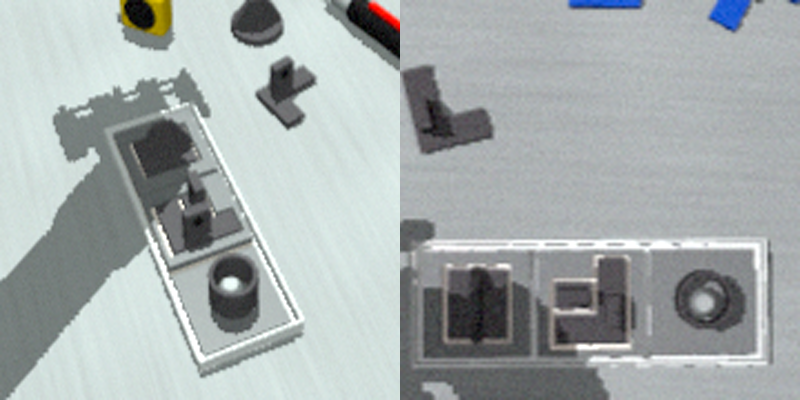

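Top view: the lug plate lies in the gap with a bright margin all round, and the bracket, foot and collar are all seated. The look-alike patches changed only by picture noise. I'll hand in.

```bash
python3 -c "
from bench import r
print(r.close_job(), r.read_state()['time'])"
```

```text
the job is handed in; nothing more can be done
the job is handed in; nothing more can be done
```

The kit tray is loaded and the job is handed in, at about 27 s of the 109 s allowed. The order was corner bracket, gusseted foot, thin collar, then lug plate.

- **Seating:** each part went down to its nest floor. The last top and side pictures show the bracket, foot and lug plate flat in their pockets with margin around them, and the collar down over the post.
- **Forces:** the highest reading I saw was about 10 N, when the collar touched the plate. These were read at the end of each move, not continuously.
- **Look-alikes:** the patches around the mirror bracket, thick collar and round foot all differ from the first picture by 6–7 grey levels. I took that as picture noise, because all three are about equal and they look unmoved.
- **A check that disagreed:** my outline fits of the two pockets were 5–6 mm off because shadow and glare made the pockets look smaller. I took their positions from the tray outline and the spacing of the nests instead, and the placings bore that out.

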